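# Load a notched blade on its locating pin and close the keeper

### The job

Take the steel blade by its yellow rib from the cork pad, lay it flat and square on the bed of the blue holder and slide it gently home, so that its notch takes the brass pin and the bottom of the notch rests against the pin; the pin is clamped anywhere along its cross slot, so look or feel for it and do not force the blade. Then swing the red-knobbed keeper fully across the blade to its stop and let go. Leave the controller, the jar and the screwdriver where they are.

Things in the scene. Friction and masses are not known exactly. Their poses are not given: they have to be found in the camera images.
- blade: Loose steel blade, about 150 g: a flat plate 70 long (its x) x 60 wide (its y) x 4 mm thick; origin at the centre of the plate's underside, z up. Cutting edge at -x, notch in the middle of the +x edge, yellow grip rib on top. At the start it lies on a fixed cork pad 10 mm thick, 120 x 90 mm.
- blade_rib (a point): Centre of the top of the blade's yellow rib, 34 mm above the blade's origin. The rib is 10 mm along the blade's x, 28 mm along y and stands 30 mm above the plate; take it by the faces that look along x.
- blade_notch (a point): Middle of the notch's flat bottom, at plate mid-height: x=+21, z=+2 mm of the blade. The notch is open at the +x edge (x=35 mm). It is 9 mm wide, with 1.5 mm bevels at its mouth (12 mm wide there).
- holder: Fixed blue holder; origin on the bench under the bed, x towards the pin, z up. Flat top (the bed) 20 mm above the bench, from x=-58 to +48 and y=-64 to +64 mm. With blade x along holder x and the notch home on the pin, the blade's origin lies at x=0, z=20 mm of the holder and at the pin's y within 1.5 mm.
- pin_slot (a point): Middle of the cross slot on the bed, at x=+24, y=0, z=20 mm of the holder. The slot runs along y. The round brass pin, 6 mm thick, stands 7 mm above the bed in it, clamped at a y anywhere from -13 to +13 mm, different each time and not measured: it must be seen or felt. It does not yield.
- keeper (a joint): Keeper angle, rad. Steel arm 64 x 10 mm on an upright post (10 mm thick, 15 mm tall above the bed) at x=-27, y=+56 mm of the holder. 0: open, points along holder -x; it swings anticlockwise from above to the stop at 1.57, where it points along -y, over the plate, clear of the rib. Underside 5.5, top 11.5 mm above the bed. Stays where left; about 1 N at the knob moves it.
- keeper_knob (a point): Centre of the top of the red knob on the keeper: an upright cylinder 14 mm thick and 26 mm tall standing on the arm, its axis 58 mm from the pivot; this point lies 37.5 mm above the bed.
- controller: Bystander: white speed controller box 75 x 105 x 34 mm with a small shaft on top, origin under its centre. Leave alone.
- jar: Bystander: glass jar 48 mm thick, 65 mm tall, origin under its centre. Leave alone.
- driver: Bystander: screwdriver with orange handle, 160 mm long, lying. Leave alone.
There are look-alikes about, which are no part of the job. What is shaped like the blade but green or pink is not meant.

How it is judged:
By the outcome, as a careful person would: the job done as asked, in the order asked, and still so for the second after the job is handed in, with the robot touching nothing.
It also fails if it takes over 72 s, if anything falls off the work surface, if the arm or the gripper's body presses on something with over 40 N, if the wrist force passes 120 N, or if a joint passes its speed limit or range.

### The arm

A 6-joint arm with a two-finger parallel gripper is mounted at the origin on the work surface. World frame = base frame: x ahead of the robot, y to its left, z up, the work surface at z = 0. Lengths are in m, angles in rad, forces in N, time in s.
With the tool pointing down it reaches from about 0.3 to 0.875 m from the base axis. Payload 6.4 kg.
Tool frame: the origin (TCP) lies between the finger pads; the fingertips stand 19 mm ahead of it and the grasp point (between the pads) is the TCP (ctrl.tips_ahead is the z of the fingertips in the tool frame, in m); z points along the fingers, y is the line along which they close (so a half turn about z gives the same grasp; the last joint's range is limited). The gripper opens to 85 mm and grips with 20 to 120 N. Pads are 22 mm wide; open, the fingers measure 114 mm over their backs; the gripper's body (76 mm by 85 mm) begins 54 mm behind the grasp point. The pads swing forward as they close: fully open they stand 13 mm farther back than shut.
Start: joints at [0.904, 0.181, 1.607, -0, 1.354, -0.206], TCP at [0.256, 0.515, 0.25] pointing down, gripper open.
Joint ranges: [-2.99, 2.99], [-0.89, 2.07], [0.3, 2.58], [-1.14, 4.28], [0, 2.63], [-3.12, 3.12]. Speed limits (rad/s): [2.57, 2.57, 3.01, 3.14, 3.14, 3.14].

### API

Orientations are given as a unit quaternion [w, x, y, z].
In Python, from bench import readout, vision, ctrl gives the robot as it stands.
- The arm moves only by the tool play_rows, never from a script. Its arguments are lists of equal length, an entry for each row: "xyz": the shift along the tool's x, y, z in mm, a list of three; "rot": the turn, a rotation vector about the tool's x, y, z in rad, a list of three; "grip": the opening, from 0 (shut) to 1 (fully open). In form: {"xyz": [[x, y, z], ...], "rot": [[rx, ry, rz], ...], "grip": [grip, ...]}. A call has exactly 10 rows; each row is the pose to reach, as a shift and turn from the pose commanded when the call began, along the tool's axes at that moment; what a row does not reach only later rows make up. A row lasts 1/8 s, in which the tool goes at most 62.5 mm and 10.7 degrees, less where a joint would pass 70% of its speed; a pose out of reach is approached as far as the arm can. A call with a gripper value outside its range is refused whole. The fingers move at their own pace and stop on an object; the grip force is fixed at half the most. Time passes only in rows, so rows that repeat a pose let the fingers close, or fill a call up. It gives the time, the measured TCP pose, the force, the opening and the grip force at its end, in the units of the state.
- readout.get_obs(): the state, without advancing time (a new reading comes with each control period).
- vision.camera(name): name is "scene" or "top"; returns a dict with "color" (420x560x3 uint8, red, green, blue), "depth" (420x560 float32, m along the optical axis (not along the pixel's ray), 0 where there is no reading), "camera_matrix" (3x3 intrinsics, pixels), "extrinsics" (4x4, takes a point from camera to world coordinates). Camera axes: x right, y down, z forward; pixel columns grow to the right and rows downward; lengths in m; the calibration is good to about 2 mm. A picture is of the moment at which its call begins.
- ctrl.hand_in(): hands the job in; it is judged then, once.
The state is a dict: "time_s": time; "q": joint angles; "dq": joint speeds; "joint_efforts": joint torques, N m; "eef_pos": TCP position; "eef_rot": TCP orientation; "wrist_force": force on the tool from outside, world axes, zero at the start; "torque": the same for the moment, N m; "opening": opening from 0.0 (shut) to 1.0 (fully open); "grasp_force": force on a finger pad.
Only numpy, scipy, OpenCV 4.12 (cv2) and the standard library are available. Lean on these libraries where they do the work, as an engineer would, in place of code of your own. Each camera call takes 0.05 s, during which the arm holds its last target. There are 200 camera calls.

## Working session

There is one attempt and no reset: what is moved stays moved. The work goes in short steps, Python scripts to look and compute and a tool call to move; the robot and the scene stay as the last step left them, time stands still between calls to the robot, and variables do not carry over. Pictures are saved under pics/ and viewed, at most 12 in all, crops included, and the job is handed in when it is done.

Besides the shell and the picture viewer there is one more tool, called by a JSON object that holds its "api" and its "payload", one argument or row to a line. play_rows: Moves the arm, as the interface text tells. Its arguments: {"type":"object","properties":{"xyz":{"type":"array","items":{"type":"array","items":{"type":"number"}}},"rot":{"type":"array","items":{"type":"array","items":{"type":"number"}}},"grip":{"type":"array","items":{"type":"number"}}},"required":["xyz","rot","grip"]}

```bash
mkdir -p pics; python3 - <<'E'
from bench import readout, vision, ctrl
import cv2,numpy as np
o=readout.get_obs();print({k:np.round(v,3).tolist() for k,v in o.items()})
for n in("top","scene"):
    c=vision.camera(n);np.savez(n+".npz",**c);cv2.imwrite(f"pics/{n}0.png",c["color"][:,:,::-1])
    print(n,c["camera_matrix"].round(1).tolist(),c["extrinsics"].round(3).tolist())
E
```

```text
{'time_s': 0.0, 'q': [0.904, 0.182, 1.608, -0.0, 1.354, -0.206], 'dq': [0.0, 0.002, 0.001, -0.002, 0.0, -0.001], 'joint_efforts': [0.0, -44.487, -35.135, -0.0, 0.009, 0.0], 'eef_pos': [0.255, 0.515, 0.249], 'eef_rot': [-0.0, 0.228, 0.974, -0.001], 'wrist_force': [-0.332, -0.072, 0.271], 'torque': [0.001, 0.049, -0.066], 'grasp_force': 0.0, 'opening': 0.999}
top [[423.9, 0.0, 283.5], [0.0, 423.9, 207.3], [0.0, 0.0, 1.0]] [[0.027, -0.996, 0.085, 0.547], [-1.0, -0.027, -0.002, -0.033], [0.004, -0.085, -0.996, 0.864], [0.0, 0.0, 0.0, 1.0]]
scene [[390.2, 0.0, 273.3], [0.0, 390.2, 213.6], [0.0, 0.0, 1.0]] [[0.795, 0.42, -0.438, 0.926], [0.606, -0.577, 0.548, -0.437], [-0.022, -0.701, -0.713, 0.629], [0.0, 0.0, 0.0, 1.0]]
```

View pics/top0.png

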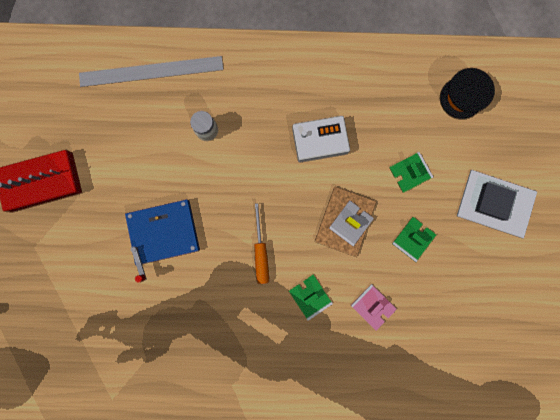

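View pics/scene0.png

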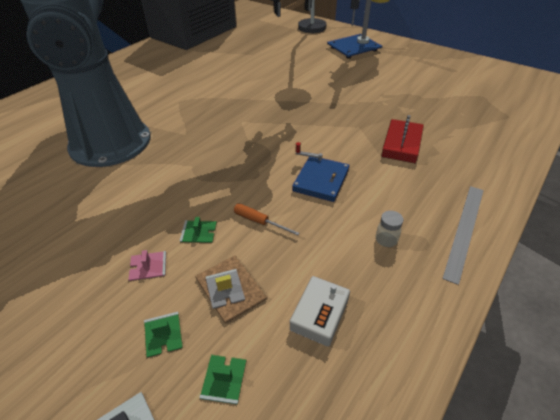

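The top view shows the holder at about (162,231), with the pin near (155,217), the keeper knob at (139,279), and the blade on the cork with its rib at (354,223). The scene view agrees, with the blade at (224,285) and the holder at (321,178). I'll measure these next.

```bash
cat > h.py <<'E'
import numpy as np,cv2
from bench import readout,vision,ctrl
def ray(c,uv,z):
    uv=np.atleast_2d(np.array(uv,float));K,E=c["camera_matrix"],c["extrinsics"]
    d=(np.linalg.inv(K)@np.c_[uv,np.ones(len(uv))].T).T@E[:3,:3].T
    s=(z-E[2,3])/d[:,2]; return E[:3,3]+d*s[:,None]
def proj(c,P):
    E=np.linalg.inv(c["extrinsics"]);p=(np.atleast_2d(P)@E[:3,:3].T+E[:3,3])@c["camera_matrix"].T
    return p[:,:2]/p[:,2:]
def mask(c,lo,hi,roi):
    h=cv2.cvtColor(c["color"],cv2.COLOR_RGB2HSV);m=cv2.inRange(h,lo,hi);r=np.zeros_like(m);x0,y0,x1,y1=roi;r[y0:y1,x0:x1]=m[y0:y1,x0:x1];return r
def big(m): return max(cv2.findContours(m,cv2.RETR_EXTERNAL,cv2.CHAIN_APPROX_NONE)[0],key=cv2.contourArea)
def rect(c,cnt,z):
    P=ray(c,cnt.reshape(-1,2),z)[:,:2]
    (x,y),(w,h),a=cv2.minAreaRect((P*1000).astype(np.float32));return [round(float(v),1) for v in(x,y,w,h,a)]
def cen(m):
    M=cv2.moments(m,True);return M["m10"]/M["m00"],M["m01"]/M["m00"]
E
python3 - <<'E'
from h import *
t=dict(np.load("top.npz"));s=dict(np.load("scene.npz"))
R={"top":dict(h=(115,190,210,290),b=(330,200,378,250)),"scene":dict(h=(280,135,360,210),b=(200,260,250,315))}
for n,c in(("top",t),("scene",s)):
    r=R[n]
    m=mask(c,(100,120,40),(125,255,255),r["h"]);print(n,"holder",rect(c,big(cv2.morphologyEx(m,cv2.MORPH_CLOSE,np.ones((5,5)))),.02))
    for nm,lo,hi,roi,zs in(("rib",(22,150,90),(35,255,255),r["b"],(.044,)),("plate",(0,0,90),(180,45,255),r["b"],(.014,)),("knob",(0,150,60),(8,255,255),r["h"],(.0575,)),("pin",(10,90,60),(30,255,255),(140,205,180,230) if n=="top" else (315,160,350,190),(.027,))):
        m=mask(c,lo,hi,roi)
        if not m.any(): print(nm,"none");continue
        b=big(m) if nm!="pin" else cv2.findNonZero(m)
        print(n,nm,m.astype(bool).sum(),np.round(cen(m),1),(ray(c,cen(m),zs[0])[0]*1000).round(1),rect(c,b,zs[0]))
a=cv2.resize(t["color"][195:255,325:385],None,fx=6,fy=6,interpolation=cv2.INTER_CUBIC)
b=cv2.resize(t["color"][195:290,115:210],(360,360),interpolation=cv2.INTER_CUBIC)
d=cv2.resize(s["color"][260:315,200:255],(360,360),interpolation=cv2.INTER_CUBIC)
e=cv2.resize(s["color"][135:205,285:355],(360,360),interpolation=cv2.INTER_CUBIC)
im=cv2.resize(np.vstack([np.hstack([a,b]),np.hstack([d,e])]),(600,600))
cv2.imwrite("pics/crop1.png",im[:,:,::-1])
E
```

```text
top holder [563.6, 205.2, 104.3, 128.1, 14.7]
top rib 89 [352.7 222.3] [ 591.4 -169.9   44. ] [591.3, -170.0, 28.5, 11.7, 54.4]
top plate 907 [350.5 223.3] [ 590.8 -170.5   14. ] [591.8, -171.5, 60.4, 70.9, 54.3]
top knob 43 [138.3 278.5] [473.8 234.1  57.5] [474.1, 234.2, 11.8, 13.3, 28.2]
top pin 61 [148.1 208. ] [609.5 232.5  27. ] [601.6, 230.4, 27.8, 36.2, 1.6]
scene holder [569.5, 196.2, 103.3, 136.1, 15.2]
scene rib 130 [223.3 282.7] [ 600.1 -178.8   44. ] [600.3, -178.4, 22.0, 23.3, 53.3]
scene plate 668 [225.  288.1] [ 594.2 -172.6   14. ] [591.8, -172.3, 60.7, 72.7, 54.3]
scene knob 33 [297.6 146.7] [483.9 221.2  57.5] [483.1, 221.9, 7.5, 37.5, 35.0]
scene pin 128 [345.6 177.8] [623.2 220.4  27. ] [606.5, 227.4, 37.7, 110.3, 29.6]
```

View pics/crop1.png

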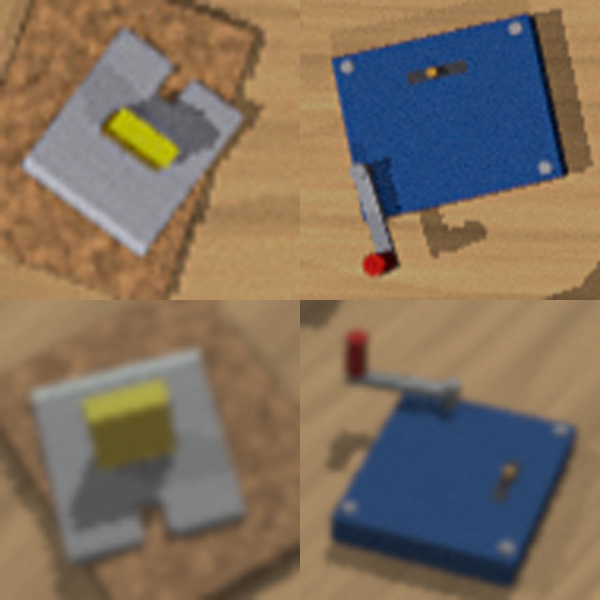

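Crop: the blade's notch opens to the upper right (crop about (178,90)), which is world +x/-y, so the blade yaw is about -36°. The holder's x axis points image-up and its yaw is about 14.7°. The brass pin sits in its slot at crop (432,72), which is about (156.8,217.8) in the top image. The sizes match: plate 60.4x70.9 and holder 104x128.

```bash
cat >> h.py <<'E'
def quatR(q):
    from scipy.spatial.transform import Rotation as Ro
    return Ro.from_quat([q[1],q[2],q[3],q[0]]).as_matrix()
def move(pos_mm,yaw_deg):
    o=readout.get_obs();R=quatR(o["eef_rot"]);d=R.T@(np.array(pos_mm)-np.array(o["eef_pos"])*1000)
    y=np.degrees(np.arctan2(R[1,1],R[0,1]));dw=(yaw_deg-y+180)%360-180
    print("pos",np.round(np.array(o["eef_pos"])*1000,1),"yaw",round(y,2),"tilt",R[:,2].round(4),"-> shift",d.round(1),"rz",round(-np.radians(dw),3))
E
python3 - <<'E'
from h import *
t=dict(np.load("top.npz"));s=dict(np.load("scene.npz"))
a=np.radians(14.9);ux=np.array([np.cos(a),np.sin(a)]);uy=np.array([-ux[1],ux[0]])
for n,c,roi,hr in(("top",t,(145,210,170,226),(115,190,210,290)),("scene",s,(326,168,342,186),(280,135,360,210))):
    m=mask(c,(12,110,60),(30,255,255),roi);g=cv2.connectedComponentsWithStats(m);print(n,g[2][1:].tolist(),g[3][1:].round(1).tolist())
    for k in range(1,g[0]): print((ray(c,g[3][k],.026)[0]*1000).round(1), (1000*ray(c,g[3][k],.023)[0]).round(1))
    # bright screws on bed corners
    m2=mask(c,(0,0,110),(180,80,255),hr);g=cv2.connectedComponentsWithStats(m2)
    for k in range(1,g[0]):
        if g[2][k,4]>2: print(" screw?",g[2][k,4],g[3][k].round(1),(1000*ray(c,g[3][k],.02)[0]).round(1))
move((591.5,-170.5,150),-35.7)
E
```

```text
top [[155, 216, 4, 3, 9]] [[156.6, 217.3]]
[591.5 215.2  26. ] [591.7 216.1  23. ]
 screw? 14 [182.7 203.5] [620.9 166.3  20. ]
 screw? 13 [129.4 215.8] [593.5 271.2  20. ]
 screw? 3 [129. 236.] [553.3 269.6  20. ]
 screw? 3 [130. 241.] [543.5 267.1  20. ]
 screw? 145 [136.5 260.1] [506.3 252.1  20. ]
 screw? 14 [192.3 247.5] [534.  143.2  20. ]
 screw? 3 [174. 256.] [516.3 178.5  20. ]
scene [] []
 screw? 57 [312.  153.2] [501.  262.5  20. ]
 screw? 3 [325. 158.] [538.7 265.   20. ]
 screw? 3 [330. 159.] [551.1 268.9  20. ]
 screw? 8 [303.6 163.5] [507.4 215.   20. ]
 screw? 3 [334. 160.] [561.4 271.2  20. ]
 screw? 21 [344.  163.1] [587.9 274.9  20. ]
 screw? 25 [295.8 179.1] [525.9 154.7  20. ]
 screw? 8 [332.8 192. ] [621. 167.  20.]
pos [255.4 514.7 249.4] yaw 63.6 tilt [-0.001  -0.0013 -1.    ] -> shift [-605.8 -464.1  100. ] rz 1.733
```

{"api": "play_rows", "payload": {
  "xyz": [
    [-20, -15, 0],
    [-60, -46, 0],
    [-100, -77, 0],
    [-140, -107, 0],
    [-180, -138, 0],
    [-225, -172, 0],
    [-270, -207, 0],
    [-320, -245, 0],
    [-365, -280, 0],
    [-400, -306, 0]
  ],
  "rot": [
    [0, 0, 0.1],
    [0, 0, 0.25],
    [0, 0, 0.42],
    [0, 0, 0.6],
    [0, 0, 0.78],
    [0, 0, 0.96],
    [0, 0, 1.14],
    [0, 0, 1.32],
    [0, 0, 1.5],
    [0, 0, 1.67]
  ],
  "grip": [1, 1, 1, 1, 1, 1, 1, 1, 1, 1]
}}

```text
time_s: 1.35
eef_pos: [0.4784, 0.0608, 0.2501]
eef_rot: [-0.0, 0.877, 0.481, -0.0]
wrist_force: [0.4, 0.5, 0.6]
opening: 1.002
grasp_force: 0.0
```

```bash
python3 -c "
from h import *
move((591.5,-170.5,110),-35.7)"
```

```text
pos [478.4  60.8 250.1] yaw -32.5 tilt [-2.e-04 -1.e-04 -1.e+00] -> shift [-134.3  219.8  140.1] rz 0.056
```

{"api": "play_rows", "payload": {
  "xyz": [
    [-13, 22, 5],
    [-34, 55, 20],
    [-54, 88, 40],
    [-74, 121, 60],
    [-94, 154, 80],
    [-114, 187, 105],
    [-128, 210, 125],
    [-134, 220, 140],
    [-134.3, 219.8, 140],
    [-134.3, 219.8, 140]
  ],
  "rot": [
    [0, 0, 0.01],
    [0, 0, 0.03],
    [0, 0, 0.056],
    [0, 0, 0.056],
    [0, 0, 0.056],
    [0, 0, 0.056],
    [0, 0, 0.056],
    [0, 0, 0.056],
    [0, 0, 0.056],
    [0, 0, 0.056]
  ],
  "grip": [0.5, 0.5, 0.5, 0.5, 0.5, 0.5, 0.5, 0.5, 0.5, 0.5]
}}

```text
time_s: 2.6
eef_pos: [0.5927, -0.1665, 0.1109]
eef_rot: [-0.0, 0.888, 0.46, 0.0]
wrist_force: [0.5, 0.1, -0.0]
opening: 0.5
grasp_force: 0.0
```

```bash
python3 -c "
from h import *
move((591.5,-170.5,38),-35.7)"
```

```text
pos [ 592.7 -166.5  110.9] yaw -35.25 tilt [ 2.e-04  2.e-04 -1.e+00] -> shift [-4.   1.3 72.9] rz 0.008
```

{"api": "play_rows", "payload": {
  "xyz": [
    [-2, 0.6, 5],
    [-4, 1.3, 15],
    [-4, 1.3, 30],
    [-4, 1.3, 45],
    [-4, 1.3, 58],
    [-4, 1.3, 66],
    [-4, 1.3, 71],
    [-4, 1.3, 73],
    [-4, 1.3, 73],
    [-4, 1.3, 73]
  ],
  "rot": [
    [0, 0, 0.008],
    [0, 0, 0.008],
    [0, 0, 0.008],
    [0, 0, 0.008],
    [0, 0, 0.008],
    [0, 0, 0.008],
    [0, 0, 0.008],
    [0, 0, 0.008],
    [0, 0, 0.008],
    [0, 0, 0.008]
  ],
  "grip": [0.5, 0.5, 0.5, 0.5, 0.5, 0.5, 0.5, 0.5, 0.5, 0.5]
}}

```text
time_s: 3.85
eef_pos: [0.5919, -0.1716, 0.0378]
eef_rot: [0.0, 0.89, 0.456, 0.0]
wrist_force: [-0.1, -0.2, 0.5]
opening: 0.502
grasp_force: 0.0
```

```bash
python3 -c "
from h import *
move((591.5,-170.5,38),-35.7)
c=vision.camera('scene');cv2.imwrite('pics/s1.png',cv2.resize(c['color'][220:340,150:310],(640,480),interpolation=cv2.INTER_CUBIC)[:,:,::-1])"
```

```text
pos [ 591.9 -171.6   37.8] yaw -35.75 tilt [ 8.e-04 -4.e-04 -1.e+00] -> shift [ 0.7 -0.9 -0.2] rz -0.001
```

View pics/s1.png

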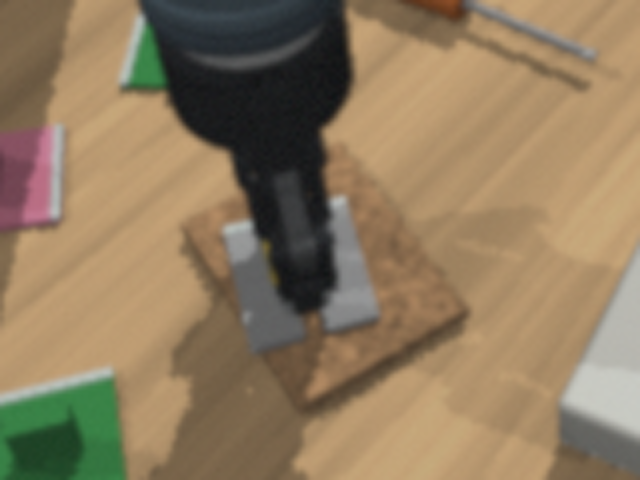

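The picture shows the fingers straddling the yellow rib along the blade's x, with the near finger at crop (305,270) and the notch at (313,320). I'll close the fingers, then lift.

{"api": "play_rows", "payload": {
  "xyz": [
    [0, 0, 0],
    [0, 0, 0],
    [0, 0, 0],
    [0, 0, 0],
    [0, 0, 0],
    [0, 0, 0],
    [0, 0, 0],
    [0, 0, 0],
    [0, 0, 0],
    [0, 0, 0]
  ],
  "rot": [
    [0, 0, 0],
    [0, 0, 0],
    [0, 0, 0],
    [0, 0, 0],
    [0, 0, 0],
    [0, 0, 0],
    [0, 0, 0],
    [0, 0, 0],
    [0, 0, 0],
    [0, 0, 0]
  ],
  "grip": [0.35, 0.2, 0, 0, 0, 0, 0, 0, 0, 0]
}}

```text
time_s: 5.15
eef_pos: [0.5917, -0.1715, 0.0375]
eef_rot: [0.0, 0.89, 0.456, 0.0]
wrist_force: [-0.8, 2.1, 5.3]
opening: 0.104
grasp_force: 60.8
```

{"api": "play_rows", "payload": {
  "xyz": [
    [0, 0, -2],
    [0, 0, -8],
    [0, 0, -18],
    [0, 0, -30],
    [0, 0, -44],
    [0, 0, -58],
    [0, 0, -70],
    [0, 0, -78],
    [0, 0, -80],
    [0, 0, -80]
  ],
  "rot": [
    [0, 0, 0],
    [0, 0, 0],
    [0, 0, 0],
    [0, 0, 0],
    [0, 0, 0],
    [0, 0, 0],
    [0, 0, 0],
    [0, 0, 0],
    [0, 0, 0],
    [0, 0, 0]
  ],
  "grip": [0, 0, 0, 0, 0, 0, 0, 0, 0, 0]
}}

```text
time_s: 6.4
eef_pos: [0.5913, -0.1714, 0.117]
eef_rot: [-0.0, 0.89, 0.456, -0.0]
wrist_force: [0.7, -0.0, -1.6]
opening: 0.1
grasp_force: 60.1
```

```bash
python3 - <<'E'
from h import *
print(readout.get_obs()["opening"])
a=np.radians(14.7);u=np.array([np.cos(a),np.sin(a)])
O=np.array([568.4,209.5]);p=O-28*u
print(p); move((*p,118),14.7)
c=vision.camera('scene');cv2.imwrite('pics/s2.png',cv2.resize(c['color'][170:330,150:310],(480,480),interpolation=cv2.INTER_CUBIC)[:,:,::-1])
E
```

```text
0.10004143032923926
[541.31650292 202.39477755]
pos [ 591.3 -171.4  117. ] yaw -35.76 tilt [-4.e-04  2.e-04 -1.e+00] -> shift [ 274.1 -259.    -0.9] rz -0.881
```

View pics/s2.png

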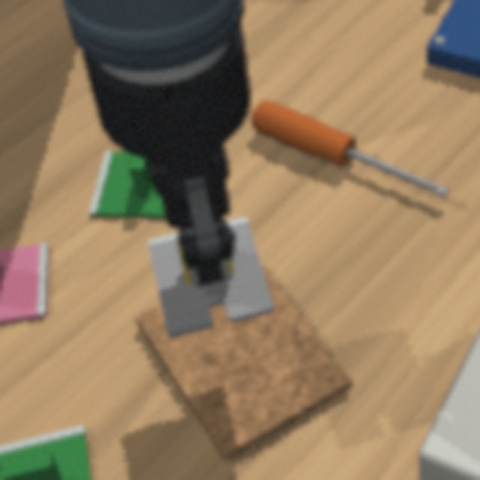

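The blade is held level by its rib, above the cork, with the notch facing away from the arm at crop (218,320). Now I'll carry it to a point over the holder.

{"api": "play_rows", "payload": {
  "xyz": [
    [9, -9, 0],
    [32, -30, 0],
    [65, -61, 0],
    [100, -94, 0],
    [137, -129, 0],
    [174, -165, 0],
    [208, -197, 0],
    [240, -227, 0],
    [264, -249, 0],
    [274, -259, 0]
  ],
  "rot": [
    [0, 0, -0.03],
    [0, 0, -0.1],
    [0, 0, -0.2],
    [0, 0, -0.32],
    [0, 0, -0.44],
    [0, 0, -0.56],
    [0, 0, -0.67],
    [0, 0, -0.77],
    [0, 0, -0.85],
    [0, 0, -0.881]
  ],
  "grip": [0, 0, 0, 0, 0, 0, 0, 0, 0, 0]
}}

```text
time_s: 7.7
eef_pos: [0.5402, 0.2044, 0.1169]
eef_rot: [-0.0, 0.609, 0.793, -0.0]
wrist_force: [0.9, -0.6, -0.7]
opening: 0.106
grasp_force: 60.0
```

{"api": "play_rows", "payload": {
  "xyz": [
    [0, 0, 0],
    [0, 0, 0],
    [0, 0, 0],
    [0, 0, 5],
    [0, 0, 10],
    [0, 0, 16],
    [0, 0, 22],
    [0, 0, 27],
    [0, 0, 30],
    [0, 0, 30]
  ],
  "rot": [
    [0, 0, 0],
    [0, 0, 0],
    [0, 0, 0],
    [0, 0, 0],
    [0, 0, 0],
    [0, 0, 0],
    [0, 0, 0],
    [0, 0, 0],
    [0, 0, 0],
    [0, 0, 0]
  ],
  "grip": [0, 0, 0, 0, 0, 0, 0, 0, 0, 0]
}}

```text
time_s: 8.95
eef_pos: [0.5413, 0.2022, 0.087]
eef_rot: [-0.0, 0.611, 0.792, -0.0]
wrist_force: [-0.1, 0.2, -1.0]
opening: 0.106
grasp_force: 60.0
```

```bash
python3 - <<'E'
from h import *
a=np.radians(14.7);u=np.array([np.cos(a),np.sin(a)])
p=np.array([568.4,209.5])-22*u
print(p); move((*p,51),14.7)
o=[]
for n,(x0,y0,x1,y1) in(("top",(105,180,225,300)),("scene",(260,100,380,220))):
    c=vision.camera(n);np.savez(n+"1.npz",**c);o.append(cv2.resize(c['color'][y0:y1,x0:x1],(400,400),interpolation=cv2.INTER_CUBIC))
cv2.imwrite('pics/p3.png',np.hstack(o)[:,:,::-1])
E
```

```text
[547.12010944 203.91732522]
pos [541.3 202.2  87. ] yaw 14.73 tilt [-5.e-04 -1.e-04 -1.e+00] -> shift [ 0.1  6.1 36. ] rz 0.001
```

View pics/p3.png

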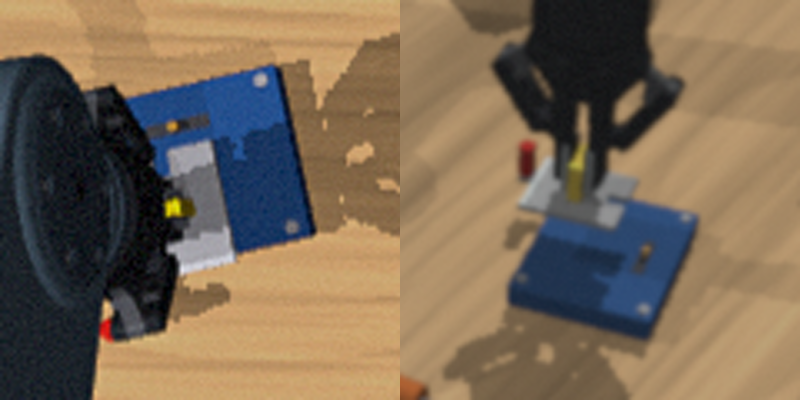

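Pictures: in the top view the blade hovers behind the pin (left panel, pin at (172,126)) and is square with the holder. In the scene view the blade is level and the pin is clear ahead of it (right panel (645,250)). Lowering now.

{"api": "play_rows", "payload": {
  "xyz": [
    [0, 2, 3],
    [0, 5, 9],
    [0, 7.5, 16],
    [0, 7.5, 23],
    [0, 7.5, 29],
    [0, 7.5, 33],
    [0, 7.5, 35.5],
    [0, 7.5, 37],
    [0, 7.5, 37],
    [0, 7.5, 37]
  ],
  "rot": [
    [0, 0, 0],
    [0, 0, 0],
    [0, 0, 0],
    [0, 0, 0],
    [0, 0, 0],
    [0, 0, 0],
    [0, 0, 0],
    [0, 0, 0],
    [0, 0, 0],
    [0, 0, 0]
  ],
  "grip": [0, 0, 0, 0, 0, 0, 0, 0, 0, 0]
}}

```text
time_s: 10.3
eef_pos: [0.5489, 0.2042, 0.0505]
eef_rot: [0.0, 0.611, 0.792, 0.0]
wrist_force: [0.2, 1.3, -1.1]
opening: 0.103
grasp_force: 60.0
```

{"api": "play_rows", "payload": {
  "xyz": [
    [0, 0, 0.5],
    [0, 0, 1],
    [0, 0, 1.5],
    [0, 0, 1.5],
    [0, 0, 1.8],
    [0, 0, 1.8],
    [0, 0, 2.1],
    [0, 0, 2.1],
    [0, 0, 2.1],
    [0, 0, 2.1]
  ],
  "rot": [
    [0, 0, 0],
    [0, 0, 0],
    [0, 0, 0],
    [0, 0, 0],
    [0, 0, 0],
    [0, 0, 0],
    [0, 0, 0],
    [0, 0, 0],
    [0, 0, 0],
    [0, 0, 0]
  ],
  "grip": [0, 0, 0, 0, 0, 0, 0, 0, 0, 0]
}}

```text
time_s: 11.55
eef_pos: [0.5487, 0.2042, 0.0482]
eef_rot: [0.0, 0.611, 0.792, 0.0]
wrist_force: [0.1, -0.7, -1.7]
opening: 0.104
grasp_force: 60.0
```

```bash
python3 - <<'E'
from h import *
move((568.4,209.5,47.5),14.7)
o=[]
for n,(x0,y0,x1,y1) in(("top",(125,190,205,270)),("scene",(280,120,360,200))):
    c=vision.camera(n);np.savez(n+"2.npz",**c);o.append(cv2.resize(c['color'][y0:y1,x0:x1],(400,400),interpolation=cv2.INTER_CUBIC))
cv2.imwrite('pics/p4.png',np.hstack(o)[:,:,::-1])
E
```

```text
pos [548.7 204.2  48.2] yaw 14.73 tilt [ 0.  0. -1.] -> shift [ 0.1 20.4  0.7] rz 0.0
```

View pics/p4.png

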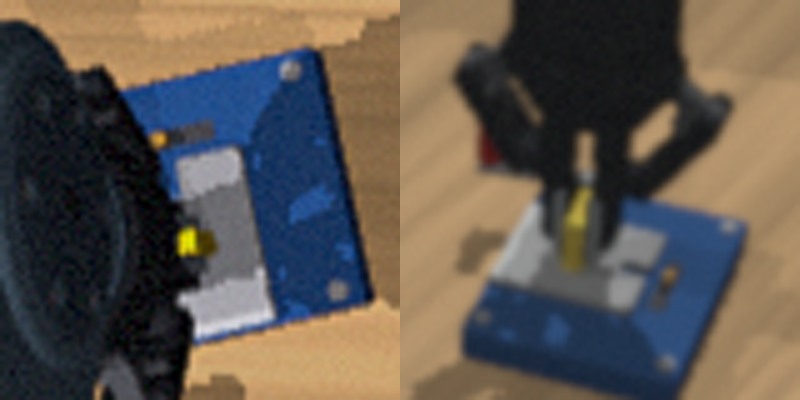

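Both panels show the blade just over the bed, with the notch in line with the pin: scene notch (635,265), pin (668,275); top pin (160,140), with the notch's right edge near 180. Next I'll touch the bed, then slide gently while watching the force.

{"api": "play_rows", "payload": {
  "xyz": [
    [0, 0, 0.3],
    [0, 0, 0.6],
    [0, 0, 0.6],
    [0, 0, 0.8],
    [0, 0, 0.8],
    [0, 0, 0.8],
    [0, 0, 1.0],
    [0, 0, 1.0],
    [0, 0, 1.0],
    [0, 0, 1.0]
  ],
  "rot": [
    [0, 0, 0],
    [0, 0, 0],
    [0, 0, 0],
    [0, 0, 0],
    [0, 0, 0],
    [0, 0, 0],
    [0, 0, 0],
    [0, 0, 0],
    [0, 0, 0],
    [0, 0, 0]
  ],
  "grip": [0, 0, 0, 0, 0, 0, 0, 0, 0, 0]
}}

```text
time_s: 12.9
eef_pos: [0.5487, 0.2041, 0.0475]
eef_rot: [0.0, 0.611, 0.792, -0.0]
wrist_force: [-3.2, -0.1, 5.7]
opening: 0.103
grasp_force: 61.0
```

{"api": "play_rows", "payload": {
  "xyz": [
    [0, 0.5, 0],
    [0, 1.5, 0],
    [0, 2.5, 0],
    [0, 3.5, 0],
    [0, 4.5, 0],
    [0, 5.5, 0],
    [0, 6.5, 0],
    [0, 7, 0],
    [0, 7, 0],
    [0, 7, 0]
  ],
  "rot": [
    [0, 0, 0],
    [0, 0, 0],
    [0, 0, 0],
    [0, 0, 0],
    [0, 0, 0],
    [0, 0, 0],
    [0, 0, 0],
    [0, 0, 0],
    [0, 0, 0],
    [0, 0, 0]
  ],
  "grip": [0, 0, 0, 0, 0, 0, 0, 0, 0, 0]
}}

```text
time_s: 14.15
eef_pos: [0.5552, 0.2059, 0.0476]
eef_rot: [-0.0, 0.611, 0.792, -0.0]
wrist_force: [-3.8, -0.5, 6.5]
opening: 0.101
grasp_force: 61.2
```

{"api": "play_rows", "payload": {
  "xyz": [
    [0, 0.4, 0],
    [0, 0.8, 0],
    [0, 1.2, 0],
    [0, 1.6, 0],
    [0, 2, 0],
    [0, 2.4, 0],
    [0, 2.8, 0],
    [0, 3, 0],
    [0, 3, 0],
    [0, 3, 0]
  ],
  "rot": [
    [0, 0, 0],
    [0, 0, 0],
    [0, 0, 0],
    [0, 0, 0],
    [0, 0, 0],
    [0, 0, 0],
    [0, 0, 0],
    [0, 0, 0],
    [0, 0, 0],
    [0, 0, 0]
  ],
  "grip": [0, 0, 0, 0, 0, 0, 0, 0, 0, 0]
}}

```text
time_s: 15.4
eef_pos: [0.5581, 0.2066, 0.0476]
eef_rot: [-0.0, 0.611, 0.792, -0.0]
wrist_force: [-4.5, -1.3, 6.5]
opening: 0.104
grasp_force: 61.2
```

{"api": "play_rows", "payload": {
  "xyz": [
    [0, 0.5, 0],
    [0, 1.2, 0],
    [0, 2, 0],
    [0, 2.8, 0],
    [0, 3.6, 0],
    [0, 4.4, 0],
    [0, 5, 0],
    [0, 5, 0],
    [0, 5, 0],
    [0, 5, 0]
  ],
  "rot": [
    [0, 0, 0],
    [0, 0, 0],
    [0, 0, 0],
    [0, 0, 0],
    [0, 0, 0],
    [0, 0, 0],
    [0, 0, 0],
    [0, 0, 0],
    [0, 0, 0],
    [0, 0, 0]
  ],
  "grip": [0, 0, 0, 0, 0, 0, 0, 0, 0, 0]
}}

```text
time_s: 16.65
eef_pos: [0.563, 0.2079, 0.0475]
eef_rot: [-0.0, 0.611, 0.792, -0.0]
wrist_force: [-3.8, -1.0, 6.0]
opening: 0.098
grasp_force: 61.1
```

{"api": "play_rows", "payload": {
  "xyz": [
    [0, 0.4, 0],
    [0, 0.8, 0],
    [0, 1.2, 0],
    [0, 1.6, 0],
    [0, 2, 0],
    [0, 2.4, 0],
    [0, 2.8, 0],
    [0, 3, 0],
    [0, 3, 0],
    [0, 3, 0]
  ],
  "rot": [
    [0, 0, 0],
    [0, 0, 0],
    [0, 0, 0],
    [0, 0, 0],
    [0, 0, 0],
    [0, 0, 0],
    [0, 0, 0],
    [0, 0, 0],
    [0, 0, 0],
    [0, 0, 0]
  ],
  "grip": [0, 0, 0, 0, 0, 0, 0, 0, 0, 0]
}}

```text
time_s: 17.9
eef_pos: [0.5658, 0.2087, 0.0475]
eef_rot: [-0.0, 0.611, 0.792, -0.0]
wrist_force: [-4.5, -2.4, 5.7]
opening: 0.108
grasp_force: 61.2
```

```bash
python3 -c "
from h import *
move((568.4,209.5,47.5),14.7);print(readout.get_obs()['torque'])"
```

```text
pos [565.8 208.7  47.5] yaw 14.73 tilt [-7.e-04 -2.e-04 -1.e+00] -> shift [0.2 2.7 0. ] rz 0.001
[-0.19742005  0.6632443  -0.0336909 ]
```

{"api": "play_rows", "payload": {
  "xyz": [
    [0, 0.2, 0],
    [0, 0.4, 0],
    [0, 0.6, 0],
    [0, 0.8, 0],
    [0, 1, 0],
    [0, 1.2, 0],
    [0, 1.4, 0],
    [0, 1.6, 0],
    [0, 1.8, 0],
    [0, 1.8, 0]
  ],
  "rot": [
    [0, 0, 0],
    [0, 0, 0],
    [0, 0, 0],
    [0, 0, 0],
    [0, 0, 0],
    [0, 0, 0],
    [0, 0, 0],
    [0, 0, 0],
    [0, 0, 0],
    [0, 0, 0]
  ],
  "grip": [0, 0, 0, 0, 0, 0, 0, 0, 0, 0]
}}

```text
time_s: 19.15
eef_pos: [0.5675, 0.2091, 0.0475]
eef_rot: [-0.0, 0.611, 0.792, -0.0]
wrist_force: [-3.9, -0.9, 6.0]
opening: 0.108
grasp_force: 61.2
```

{"api": "play_rows", "payload": {
  "xyz": [
    [0, 0.2, 0],
    [0, 0.3, 0],
    [0, 0.4, 0],
    [0, 0.5, 0],
    [0, 0.6, 0],
    [0, 0.7, 0],
    [0, 0.8, 0],
    [0, 0.8, 0],
    [0, 0.8, 0],
    [0, 0.8, 0]
  ],
  "rot": [
    [0, 0, 0],
    [0, 0, 0],
    [0, 0, 0],
    [0, 0, 0],
    [0, 0, 0],
    [0, 0, 0],
    [0, 0, 0],
    [0, 0, 0],
    [0, 0, 0],
    [0, 0, 0]
  ],
  "grip": [0, 0, 0, 0, 0, 0, 0, 0, 0, 0]
}}

```text
time_s: 20.4
eef_pos: [0.5683, 0.2093, 0.0476]
eef_rot: [-0.0, 0.611, 0.792, -0.0]
wrist_force: [-4.6, -1.1, 6.6]
opening: 0.102
grasp_force: 61.2
```

{"api": "play_rows", "payload": {
  "xyz": [
    [0, 0.2, 0],
    [0, 0.4, 0],
    [0, 0.6, 0],
    [0, 0.8, 0],
    [0, 1, 0],
    [0, 1, 0],
    [0, 1, 0],
    [0, 1, 0],
    [0, 1, 0],
    [0, 1, 0]
  ],
  "rot": [
    [0, 0, 0],
    [0, 0, 0],
    [0, 0, 0],
    [0, 0, 0],
    [0, 0, 0],
    [0, 0, 0],
    [0, 0, 0],
    [0, 0, 0],
    [0, 0, 0],
    [0, 0, 0]
  ],
  "grip": [0, 0, 0, 0, 0, 0, 0, 0, 0, 0]
}}

```text
time_s: 21.65
eef_pos: [0.5688, 0.2095, 0.0475]
eef_rot: [-0.001, 0.611, 0.792, -0.001]
wrist_force: [-5.7, -2.1, 7.5]
opening: 0.104
grasp_force: 61.5
```

```bash
python3 - <<'E'
from h import *
o=[]
for n,(x0,y0,x1,y1) in(("top",(125,190,205,270)),("scene",(280,120,360,200))):
    c=vision.camera(n);o.append(cv2.resize(c['color'][y0:y1,x0:x1],(400,400),interpolation=cv2.INTER_CUBIC))
cv2.imwrite('pics/p5.png',np.hstack(o)[:,:,::-1])
E
```

```text
(no output)
```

View pics/p5.png

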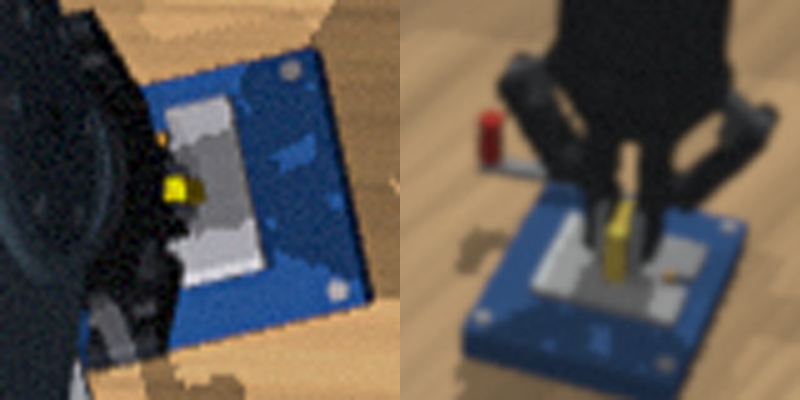

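The pin is inside the notch (scene (668,276)) and the blade lies square. The force is starting to rise, so I'll make one more small push to confirm contact.

{"api": "play_rows", "payload": {
  "xyz": [
    [0, 0.2, 0],
    [0, 0.4, 0],
    [0, 0.6, 0],
    [0, 0.8, 0],
    [0, 0.8, 0],
    [0, 0.8, 0],
    [0, 0.8, 0],
    [0, 0.8, 0],
    [0, 0.8, 0],
    [0, 0.8, 0]
  ],
  "rot": [
    [0, 0, 0],
    [0, 0, 0],
    [0, 0, 0],
    [0, 0, 0],
    [0, 0, 0],
    [0, 0, 0],
    [0, 0, 0],
    [0, 0, 0],
    [0, 0, 0],
    [0, 0, 0]
  ],
  "grip": [0, 0, 0, 0, 0, 0, 0, 0, 0, 0]
}}

```text
time_s: 23.0
eef_pos: [0.569, 0.2095, 0.0476]
eef_rot: [-0.001, 0.611, 0.792, -0.001]
wrist_force: [-9.4, -2.9, 10.8]
opening: 0.104
grasp_force: 61.9
```

```bash
python3 -c "
from h import *
move((568.4,209.5,47.5),14.7);o=readout.get_obs();print(o['torque'],o['wrist_force'])"
```

```text
pos [569.  209.5  47.6] yaw 14.74 tilt [-3.2e-03 -9.0e-04 -1.0e+00] -> shift [ 0.1 -0.6  0.1] rz 0.001
[-0.44442867  1.28204226 -0.0209036 ] [-9.391731   -2.87707295 10.79216235]
```

The blade is home: the command advanced 0.8 mm, the tool moved only 0.2 mm, and the force rose to 10 N. I'll release and rise.

{"api": "play_rows", "payload": {
  "xyz": [
    [0, 0, 0],
    [0, 0, 0],
    [0, 0, 0],
    [0, 0, 0],
    [0, 0, 0],
    [0, 0, 0],
    [0, 0, -2],
    [0, 0, -6],
    [0, 0, -14],
    [0, 0, -24]
  ],
  "rot": [
    [0, 0, 0],
    [0, 0, 0],
    [0, 0, 0],
    [0, 0, 0],
    [0, 0, 0],
    [0, 0, 0],
    [0, 0, 0],
    [0, 0, 0],
    [0, 0, 0],
    [0, 0, 0]
  ],
  "grip": [0.2, 0.3, 0.4, 0.4, 0.4, 0.4, 0.4, 0.4, 0.4, 0.4]
}}

```text
time_s: 24.25
eef_pos: [0.5704, 0.2098, 0.0719]
eef_rot: [0.0, 0.611, 0.792, 0.0]
wrist_force: [1.2, 0.6, 0.1]
opening: 0.401
grasp_force: 0.0
```

{"api": "play_rows", "payload": {
  "xyz": [
    [0, -2, -16],
    [0, -8, -36],
    [0, -20, -56],
    [0, -40, -70],
    [0, -65, -75],
    [0, -95, -75],
    [0, -120, -75],
    [0, -140, -75],
    [0, -150, -75],
    [0, -150, -75]
  ],
  "rot": [
    [0, 0, 0],
    [0, 0, 0],
    [0, 0, 0],
    [0, 0, 0],
    [0, 0, 0],
    [0, 0, 0],
    [0, 0, 0],
    [0, 0, 0],
    [0, 0, 0],
    [0, 0, 0]
  ],
  "grip": [0.4, 0.3, 0.2, 0, 0, 0, 0, 0, 0, 0]
}}

```text
time_s: 25.5
eef_pos: [0.4254, 0.1717, 0.1469]
eef_rot: [0.0, 0.611, 0.792, 0.0]
wrist_force: [-0.5, 0.4, 0.5]
opening: 0.0
grasp_force: 0.0
```

```bash
python3 - <<'E'
from h import *
o=[]
for n,(x0,y0,x1,y1) in(("top",(105,190,205,290)),("scene",(280,120,360,200))):
    c=vision.camera(n);np.savez(n+"3.npz",**c);o.append(cv2.resize(c['color'][y0:y1,x0:x1],(400,400),interpolation=cv2.INTER_CUBIC))
    m=mask(c,(0,150,60),(8,255,255),(115,190,210,290) if n=="top" else(280,115,360,210));
    if m.any(): print(n,"knob",rect(c,big(m),.0575),m.astype(bool).sum())
cv2.imwrite('pics/p6.png',np.hstack(o)[:,:,::-1])
move((474,234,200),14.7)
E
```

```text
top knob [475.7, 233.8, 9.3, 13.1, 1.5] 37
scene knob [483.1, 221.9, 7.5, 37.5, 35.0] 32
pos [426.2 171.8 146.8] yaw 14.72 tilt [ 1.5e-03  2.0e-04 -1.0e+00] -> shift [ 48.   62.1 -53.1] rz 0.0
```

View pics/p6.png

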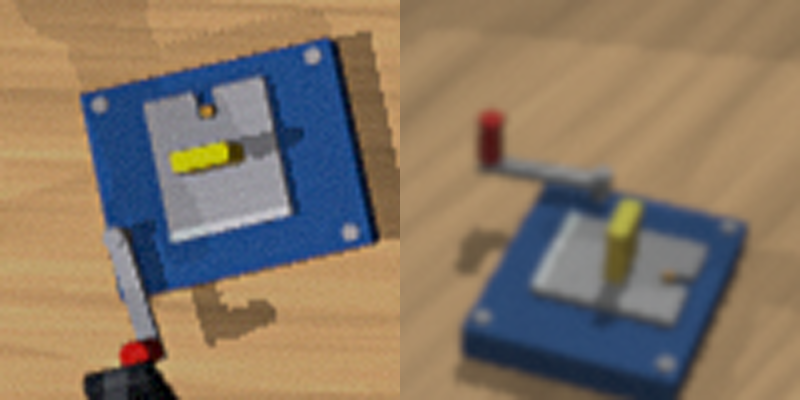

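The blade is home and flat: top panel pin (207,110) in the notch, scene pin (668,275). The keeper is open, with its knob at top panel (140,352). The estimated pivot is (528.3,255.8), which puts the knob at radius 58.2, matching the 58 mm given. I'll push the knob along its arc with closed fingers.

```bash
cat > k.py <<'E'
from h import *
P=np.array([528.3,255.8])
def kp(th,off,z,rad=58):
    t=np.radians(th);p=P+rad*np.array([np.cos(t),np.sin(t)])-off*np.array([-np.sin(t),np.cos(t)])
    return (*p,z),th-180
if __name__=="__main__":
    move(*kp(201,32,147)); move(*kp(201,32,58))
E
python3 k.py
```

```text
pos [426.2 171.8 146.8] yaw 14.72 tilt [ 1.5e-03  2.0e-04 -1.0e+00] -> shift [80.7 59.  -0.1] rz -0.11
pos [426.2 171.8 146.8] yaw 14.72 tilt [ 1.5e-03  2.0e-04 -1.0e+00] -> shift [80.8 58.8 88.9] rz -0.11
```

{"api": "play_rows", "payload": {
  "xyz": [
    [8, 6, 0],
    [28, 20, 0],
    [50, 37, 0],
    [70, 52, 0],
    [80.7, 59, 2],
    [80.7, 59, 20],
    [80.7, 59, 45],
    [80.7, 59, 70],
    [80.7, 59, 86],
    [80.7, 59, 89]
  ],
  "rot": [
    [0, 0, -0.02],
    [0, 0, -0.06],
    [0, 0, -0.1],
    [0, 0, -0.11],
    [0, 0, -0.11],
    [0, 0, -0.11],
    [0, 0, -0.11],
    [0, 0, -0.11],
    [0, 0, -0.11],
    [0, 0, -0.11]
  ],
  "grip": [0, 0, 0, 0, 0, 0, 0, 0, 0, 0]
}}

```text
time_s: 26.85
eef_pos: [0.4606, 0.264, 0.0555]
eef_rot: [-0.001, 0.566, 0.824, -0.001]
wrist_force: [-0.5, 0.5, 0.0]
opening: 0.001
grasp_force: 0.0
```

```bash
python3 -c "
from k import *
for a in (201,207,213,219,225,231): move(*kp(a,19,58))
print(readout.get_obs()['wrist_force'])"
```

```text
pos [460.6 264.   55.5] yaw 21.0 tilt [-0.003 -0.001 -1.   ] -> shift [-12.9   2.2  -2.5] rz -0.0
pos [460.6 264.   55.5] yaw 21.0 tilt [-0.003 -0.001 -1.   ] -> shift [-19.    0.6  -2.5] rz -0.105
pos [460.6 264.   55.5] yaw 21.0 tilt [-0.003 -0.001 -1.   ] -> shift [-25.3  -0.5  -2.5] rz -0.209
pos [460.6 264.   55.5] yaw 21.0 tilt [-0.003 -0.001 -1.   ] -> shift [-31.7  -0.8  -2.5] rz -0.314
pos [460.6 264.   55.5] yaw 21.0 tilt [-0.003 -0.001 -1.   ] -> shift [-38.1  -0.5  -2.5] rz -0.419
pos [460.6 264.   55.5] yaw 21.0 tilt [-0.003 -0.001 -1.   ] -> shift [-44.4   0.5  -2.5] rz -0.524
[-0.52709598  0.46681588  0.01003374]
```

{"api": "play_rows", "payload": {
  "xyz": [
    [-3, 0.5, 0],
    [-8, 1.2, 0],
    [-13, 1.5, 0],
    [-16, 1, 0],
    [-19, 0.6, 0],
    [-25, -0.5, 0],
    [-31.5, -0.8, 0],
    [-38, -0.5, 0],
    [-44.4, 0.5, 0],
    [-44.4, 0.5, 0]
  ],
  "rot": [
    [0, 0, 0],
    [0, 0, 0],
    [0, 0, 0],
    [0, 0, -0.05],
    [0, 0, -0.105],
    [0, 0, -0.209],
    [0, 0, -0.314],
    [0, 0, -0.419],
    [0, 0, -0.524],
    [0, 0, -0.524]
  ],
  "grip": [0, 0, 0, 0, 0, 0, 0, 0, 0, 0]
}}

```text
time_s: 28.1
eef_pos: [0.4787, 0.2231, 0.0576]
eef_rot: [0.0, 0.334, 0.943, 0.0]
wrist_force: [-0.3, 0.8, 0.6]
opening: -0.0
grasp_force: 0.0
```

```bash
python3 -c "
from k import *
for a in (231,237,243,249,255,261,267): move(*kp(a,19,58))
c=vision.camera('scene');m=mask(c,(0,150,60),(8,255,255),(270,110,360,210));print(m.astype(bool).sum(),cen(m))
"
```

```text
pos [478.7 223.1  57.6] yaw 50.95 tilt [ 8.e-04  1.e-04 -1.e+00] -> shift [ 1.1 -1.4 -0.4] rz -0.001
pos [478.7 223.1  57.6] yaw 50.95 tilt [ 8.e-04  1.e-04 -1.e+00] -> shift [-5.1 -3.  -0.4] rz -0.106
pos [478.7 223.1  57.6] yaw 50.95 tilt [ 8.e-04  1.e-04 -1.e+00] -> shift [-11.4  -4.   -0.4] rz -0.21
pos [478.7 223.1  57.6] yaw 50.95 tilt [ 8.e-04  1.e-04 -1.e+00] -> shift [-17.8  -4.4  -0.4] rz -0.315
pos [478.7 223.1  57.6] yaw 50.95 tilt [ 8.e-04  1.e-04 -1.e+00] -> shift [-24.2  -4.1  -0.4] rz -0.42
pos [478.7 223.1  57.6] yaw 50.95 tilt [ 8.e-04  1.e-04 -1.e+00] -> shift [-30.5  -3.1  -0.4] rz -0.524
pos [478.7 223.1  57.6] yaw 50.95 tilt [ 8.e-04  1.e-04 -1.e+00] -> shift [-36.7  -1.4  -0.4] rz -0.629
33 (297.72727272727275, 154.0)
```

{"api": "play_rows", "payload": {
  "xyz": [
    [-2, -2, 0],
    [-5, -3, 0],
    [-8, -3.5, 0],
    [-11.4, -4, 0],
    [-14.5, -4.3, 0],
    [-17.8, -4.4, 0],
    [-21, -4.3, 0],
    [-24.2, -4.1, 0],
    [-30.5, -3.1, 0],
    [-30.5, -3.1, 0]
  ],
  "rot": [
    [0, 0, -0.05],
    [0, 0, -0.106],
    [0, 0, -0.16],
    [0, 0, -0.21],
    [0, 0, -0.26],
    [0, 0, -0.315],
    [0, 0, -0.37],
    [0, 0, -0.42],
    [0, 0, -0.524],
    [0, 0, -0.524]
  ],
  "grip": [0, 0, 0, 0, 0, 0, 0, 0, 0, 0]
}}

```text
time_s: 29.4
eef_pos: [0.5002, 0.2019, 0.0573]
eef_rot: [0.0, 0.079, 0.997, 0.0]
wrist_force: [-0.2, -0.2, 0.4]
opening: -0.004
grasp_force: 0.0
```

```bash
python3 -c "
from k import *
for a in (261,267,273,279,282,285): move(*kp(a,19,58))
c=vision.camera('scene');m=mask(c,(0,150,60),(8,255,255),(270,110,360,210));print(m.astype(bool).sum(),cen(m))
for th in (201,231,250,255,261,265,285):
  p,_=kp(th,0,45);print(th,proj(c,np.array(p)/1000))
cv2.imwrite('pics/p7.png',cv2.resize(c['color'][100:210,270:370],(500,550),interpolation=cv2.INTER_CUBIC)[:,:,::-1])
"
```

```text
pos [500.2 201.9  57.3] yaw 80.92 tilt [ 4.e-04  0.e+00 -1.e+00] -> shift [-0.3 -0.4 -0.7] rz -0.001
pos [500.2 201.9  57.3] yaw 80.92 tilt [ 4.e-04  0.e+00 -1.e+00] -> shift [-6.5 -2.  -0.7] rz -0.106
pos [500.2 201.9  57.3] yaw 80.92 tilt [ 4.e-04  0.e+00 -1.e+00] -> shift [-12.8  -3.   -0.7] rz -0.211
pos [500.2 201.9  57.3] yaw 80.92 tilt [ 4.e-04  0.e+00 -1.e+00] -> shift [-19.2  -3.4  -0.7] rz -0.316
pos [500.2 201.9  57.3] yaw 80.92 tilt [ 4.e-04  0.e+00 -1.e+00] -> shift [-22.3  -3.3  -0.7] rz -0.368
pos [500.2 201.9  57.3] yaw 80.92 tilt [ 4.e-04  0.e+00 -1.e+00] -> shift [-25.5  -3.   -0.7] rz -0.42
27 (303.4074074074074, 160.5185185185185)
201 [[297.46875204 146.80570308]]
231 [[297.71602065 154.03935567]]
250 [[301.13550135 158.37161984]]
255 [[302.42474845 159.39774288]]
261 [[304.16456652 160.54236287]]
265 [[305.43272971 161.24609064]]
285 [[312.82342287 163.90927129]]
```

View pics/p7.png

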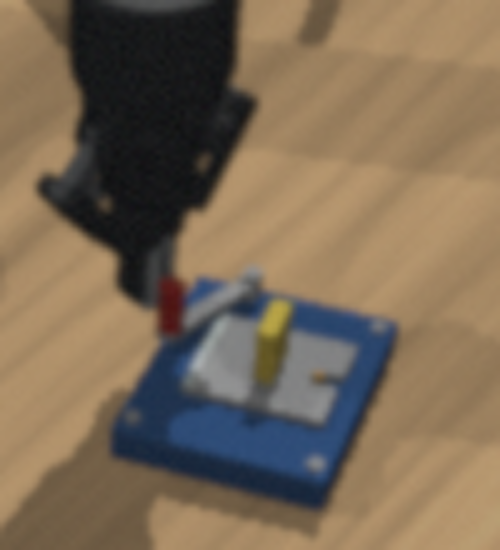

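The keeper follows as modelled: the knob is at about 260° (crop (171,307)), and the blade still sits with the pin in its notch. On towards the stop.

{"api": "play_rows", "payload": {
  "xyz": [
    [-3, -1, 0],
    [-6.5, -2, 0],
    [-9.5, -2.5, 0],
    [-12.8, -3, 0],
    [-16, -3.2, 0],
    [-19.2, -3.4, 0],
    [-20.5, -3.4, 0],
    [-21.5, -3.4, 0],
    [-22.3, -3.3, 0],
    [-22.3, -3.3, 0]
  ],
  "rot": [
    [0, 0, -0.05],
    [0, 0, -0.106],
    [0, 0, -0.16],
    [0, 0, -0.211],
    [0, 0, -0.26],
    [0, 0, -0.316],
    [0, 0, -0.33],
    [0, 0, -0.35],
    [0, 0, -0.368],
    [0, 0, -0.368]
  ],
  "grip": [0, 0, 0, 0, 0, 0, 0, 0, 0, 0]
}}

```text
time_s: 30.7
eef_pos: [0.5215, 0.1952, 0.0572]
eef_rot: [0.0, -0.106, 0.994, 0.0]
wrist_force: [-1.3, 0.1, 0.6]
opening: -0.001
grasp_force: 0.4
```

{"api": "play_rows", "payload": {
  "xyz": [
    [-0.5, 0, 0],
    [-1, 0, 0],
    [-1.5, 0, 0],
    [-2, 0, 0],
    [-2.5, 0, 0],
    [-3, 0, 0],
    [-3, 0, 0],
    [-3, 0, 0],
    [-3, 0, 0],
    [-3, 0, 0]
  ],
  "rot": [
    [0, 0, -0.01],
    [0, 0, -0.02],
    [0, 0, -0.03],
    [0, 0, -0.04],
    [0, 0, -0.05],
    [0, 0, -0.05],
    [0, 0, -0.05],
    [0, 0, -0.05],
    [0, 0, -0.05],
    [0, 0, -0.05]
  ],
  "grip": [0, 0, 0, 0, 0, 0, 0, 0, 0, 0]
}}

```text
time_s: 31.95
eef_pos: [0.5245, 0.1959, 0.0572]
eef_rot: [0.0, -0.131, 0.991, 0.0]
wrist_force: [-0.6, -0.3, -0.2]
opening: -0.0
grasp_force: 0.3
```

```bash
python3 -c "
from k import *
move(*kp(285,19,58));
c=vision.camera('scene');m=mask(c,(0,150,60),(8,255,255),(270,110,360,210));print(m.astype(bool).sum(),cen(m));print(readout.get_obs()['wrist_force'])
"
```

```text
pos [524.5 195.9  57.2] yaw 105.02 tilt [ 1.e-04  1.e-04 -1.e+00] -> shift [-0.2 -1.1 -0.8] rz 0.0
23 (312.0869565217391, 164.69565217391303)
[-0.29378787 -0.36074867 -0.90427402]
```

No stop force yet, so I'll make small pushes.

{"api": "play_rows", "payload": {
  "xyz": [
    [-0.3, 0, 0],
    [-0.6, 0, 0],
    [-0.9, 0, 0],
    [-1.2, 0, 0],
    [-1.5, 0, 0],
    [-1.5, 0, 0],
    [-1.5, 0, 0],
    [-1.5, 0, 0],
    [-1.5, 0, 0],
    [-1.5, 0, 0]
  ],
  "rot": [
    [0, 0, 0],
    [0, 0, 0],
    [0, 0, 0],
    [0, 0, 0],
    [0, 0, 0],
    [0, 0, 0],
    [0, 0, 0],
    [0, 0, 0],
    [0, 0, 0],
    [0, 0, 0]
  ],
  "grip": [0, 0, 0, 0, 0, 0, 0, 0, 0, 0]
}}

```text
time_s: 33.25
eef_pos: [0.5257, 0.1961, 0.0571]
eef_rot: [-0.0, -0.131, 0.991, -0.0]
wrist_force: [-2.5, -3.5, 1.2]
opening: 0.001
grasp_force: 1.6
```

{"api": "play_rows", "payload": {
  "xyz": [
    [-0.3, 0, 0],
    [-0.6, 0, 0],
    [-0.9, 0, 0],
    [-1.2, 0, 0],
    [-1.2, 0, 0],
    [-1.2, 0, 0],
    [-1.2, 0, 0],
    [-1.2, 0, 0],
    [-1.2, 0, 0],
    [-1.2, 0, 0]
  ],
  "rot": [
    [0, 0, 0],
    [0, 0, 0],
    [0, 0, 0],
    [0, 0, 0],
    [0, 0, 0],
    [0, 0, 0],
    [0, 0, 0],
    [0, 0, 0],
    [0, 0, 0],
    [0, 0, 0]
  ],
  "grip": [0, 0, 0, 0, 0, 0, 0, 0, 0, 0]
}}

```text
time_s: 34.5
eef_pos: [0.526, 0.1962, 0.057]
eef_rot: [-0.001, -0.131, 0.991, -0.0]
wrist_force: [-5.9, -3.8, 4.8]
opening: -0.001
grasp_force: 3.8
```

The keeper is at its stop: the push stalled and the force rose to 7 N. I'll back away, rise and check.

{"api": "play_rows", "payload": {
  "xyz": [
    [2, 0, 0],
    [6, 0, 0],
    [14, 0, 0],
    [22, 0, 0],
    [28, 0, -10],
    [32, 0, -30],
    [40, 0, -55],
    [60, 0, -80],
    [85, 0, -95],
    [105, 0, -100]
  ],
  "rot": [
    [0, 0, 0],
    [0, 0, 0],
    [0, 0, 0],
    [0, 0, 0],
    [0, 0, 0],
    [0, 0, 0],
    [0, 0, 0],
    [0, 0, 0],
    [0, 0, 0],
    [0, 0, 0]
  ],
  "grip": [0, 0, 0, 0, 0, 0, 0, 0, 0, 0]
}}

```text
time_s: 35.75
eef_pos: [0.4254, 0.1692, 0.159]
eef_rot: [0.001, -0.131, 0.991, 0.0]
wrist_force: [0.2, -0.3, -0.4]
opening: -0.0
grasp_force: 0.0
```

{"api": "play_rows", "payload": {
  "xyz": [
    [10, 0, 0],
    [35, 0, 0],
    [55, 0, 0],
    [60, 0, 0],
    [60, 0, 0],
    [60, 0, 0],
    [60, 0, 0],
    [60, 0, 0],
    [60, 0, 0],
    [60, 0, 0]
  ],
  "rot": [
    [0, 0, 0],
    [0, 0, 0],
    [0, 0, 0],
    [0, 0, 0],
    [0, 0, 0],
    [0, 0, 0],
    [0, 0, 0],
    [0, 0, 0],
    [0, 0, 0],
    [0, 0, 0]
  ],
  "grip": [0, 0, 0, 0, 0, 0, 0, 0, 0, 0]
}}

```text
time_s: 37.0
eef_pos: [0.3677, 0.1538, 0.1572]
eef_rot: [-0.0, -0.131, 0.991, 0.0]
wrist_force: [0.0, -0.0, -0.2]
opening: 0.0
grasp_force: 0.0
```

```bash
python3 - <<'E'
from k import *
o=[]
for n,(x0,y0,x1,y1) in(("top",(115,190,205,280)),("scene",(280,120,360,200))):
    c=vision.camera(n);o.append(cv2.resize(c['color'][y0:y1,x0:x1],(400,400),interpolation=cv2.INTER_CUBIC))
    m=mask(c,(0,150,60),(8,255,255),(115,190,210,290) if n=="top" else(280,115,360,210))
    z=.0575 if n=="top" else .045
    p=ray(c,cen(m),z)[0,:2]*1000;print(n,p.round(1),"angle",np.degrees(np.arctan2(*(p-P)[::-1]))%360,"expected 284.7",proj(c,np.array(kp(284.7,0,45)[0])/1000),cen(m))
cv2.imwrite('pics/p8.png',np.hstack(o)[:,:,::-1]);print(readout.get_obs()["eef_pos"])
E
```

```text
top [542.9 198.6] angle 284.3039090289332 expected 284.7 [[160.3874     242.12061444]] (159.09375, 242.1875)
scene [544.2 199.2] angle 285.6768984394795 expected 284.7 [[312.70239494 163.8810495 ]] (313.0, 164.16)
[0.36770896 0.15375711 0.15720163]
```

View pics/p8.png

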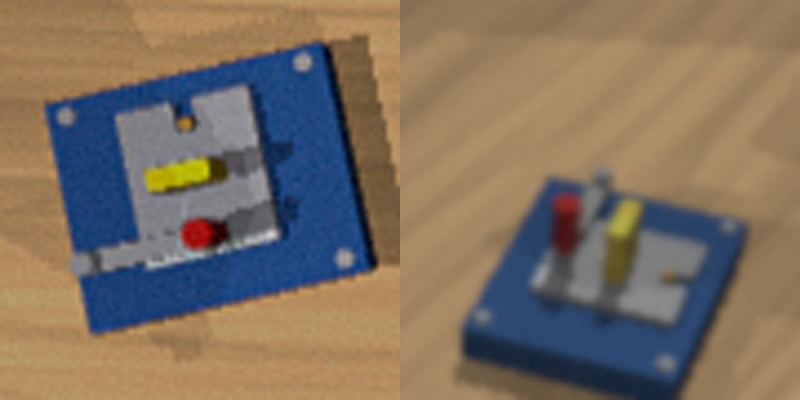

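The keeper lies across the blade at its stop, with the knob at (200,233) in the left panel and both views within about 1° of the expected angle. The pin is at the bottom of the notch (185,123), and the arm is clear.

```bash
python3 -c "
from bench import ctrl
print(ctrl.hand_in())"
```

```text
the job is handed in; nothing more can be done
None
```

I handed the job in at about 37 s: the blade is flat with its notch home on the pin, the keeper is swung fully to its stop, and the arm is clear; no verdict came back.

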